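# Make up the refit kit and the sanding kit

### The job

Make up two pan-handle kits from the stock on the bench. Refit kit, in the three-bay tray: the finished grooved handle lying along the long bay, centred end to end, and one steel ferrule standing upright in each of the two small bays. Sanding kit, in the two-bay tray: the plain handle blank lying along the long bay, centred end to end, and the cork sanding block lying flat and lengthwise in the wide bay; everything must rest on the tray floor, not up on a wall, and the green-lidded tin and the tape measure must stay where they are.

Things in the scene. Friction and masses are not known exactly. Their poses are not given: they have to be found in the camera images.
- handle_mid (a point): Finished turned pan handle of varnished reddish wood with decorative grooves, 27 x 118 x 27 mm, lying on the table. The point is its centre, half-way up (13.5 mm above what it lies on). Its own y axis runs along its length; at the start it lies with that within about 15 degrees of the world y axis. Can be pinched across its middle (about 20 to 27 mm wide).
- blank_mid (a point): Unfinished handle blank: plain pale tapered wooden stick without grooves, 26 x 135 x 26 mm, lying on the table. The point is its centre, half-way up (13 mm). Its own y axis runs along its length; at the start it lies with that within about 15 degrees of the world y axis. Can be pinched across its middle (26 mm).
- block_mid (a point): Cork sanding block, 56 x 96 x 31 mm, lying flat. The point is its centre, half-way up (16 mm). Its own y axis runs along its length; at the start it lies with that within about 15 degrees of the world y axis. Can be pinched across its 56 mm width.
- ferrule_a_mid (a point): Pressed steel ferrule (short tapered tube), 26 mm across and 26 mm high, standing on its wide end. The point is its centre, half-way up (13 mm). The two ferrules are alike and interchangeable.
- ferrule_b_mid (a point): The other, identical steel ferrule, 26 mm across and 26 mm high, standing on its wide end. The point is its centre, half-way up (13 mm).
- three_bay_tray: Low dark wooden tray, pale walls, 161 (x) x 126 (y) mm, fixed, yaw 0 to 5 degrees. Floor top 4 mm, walls 10 mm above table. Origin: centre of underside. -x side (to robot): long bay 78 mm wide in x, open-ended along y, centre (-38.5, 0). +x side: two small bays, each 74 (x) x 58 (y) mm, centres (40.5, 30.75) and (40.5, -30.75). A 121 mm high vise stands between the trays; gripping across x clears it.
- two_bay_tray: Low dark wooden tray, pale walls, 189 (x) x 126 (y) mm, fixed, yaw 0 to 5 degrees. Floor top 4 mm, walls 10 mm above table. Origin: centre of underside. -x side (to robot): long bay 78 mm wide in x, open-ended along y, centre (-52.5, 0); the blank juts out a little at both ends. +x side: one wide bay 102 (x) x 120 (y) mm, centre (40.5, 0). The trays stand left and right of the vise, either way round.
- tin: Bystander: low round closed tin with a green lid, 66 mm across, 25 mm high. Origin: centre of the underside.
- measure: Bystander: yellow pocket tape measure standing on edge, 71 x 30 x 62 mm. Origin: centre of the underside.

How it is judged:
By the outcome, as a careful person would: the job done as asked, in the order asked, and still so for the second after the job is handed in, with the robot touching nothing.
It also fails if it takes over 136 s, if anything falls off the work surface, if the arm or the gripper's body presses on something with over 40 N, if the wrist force passes 120 N, or if a joint passes its speed limit or range.

### The arm

A 6-joint arm with a two-finger parallel gripper is mounted at the origin on the work surface; the furniture and walls round the work are solid. World frame = base frame: x ahead of the robot, y to its left, z up, the work surface at z = 0. Lengths are in m, angles in rad, forces in N, time in s.
With the tool pointing down it reaches from about 0.4 to 0.925 m from the base axis. Payload 3.4 kg.
Tool frame: the origin (TCP) lies at the very end of the fingers, on their centre line; the grasp point (between the pads) lies pinch_z behind it (pinch_z is the distance from the TCP to the grasp point, in m); z points along the fingers, y is the line along which they close (so a half turn about z gives the same grasp; the last joint's range is limited). The gripper opens to 85 mm and grips with 20 to 120 N. Pads are 22 mm wide; open, the fingers measure 114 mm over their backs; the gripper's body (76 mm by 85 mm) begins 54 mm behind the grasp point. The pads swing forward as they close: fully open they stand 13 mm farther back than shut.
Start: joints at [1.095, 0.307, 1.506, -0, 1.328, -0.073], TCP at [0.225, 0.529, 0.231] pointing down, gripper open.
Joint ranges: [-3.12, 3.12], [-1.05, 2.28], [0.14, 2.33], [-1.42, 4.57], [0.1, 2.73], [-2.68, 2.68]. Speed limits (rad/s): [2.57, 2.57, 3.14, 3.14, 3.14, 3.14].

### API

Orientations are given as a 3x3 rotation matrix whose columns are the frame's x, y, z axes.
In Python, from rig import * gives the robot as it stands.
- The arm moves only by the tool arm_command, never from a script. Its argument "commands" is a list of rows, each a list of 2 entries, a list of its own where there are three numbers: the shift along the tool's x, y, z in cm, then the turn, a rotation vector about the tool's x, y, z in degrees. In form: [[[dx, dy, dz], [rx, ry, rz]], ...]. A call has 1 to 10 rows; each row is the pose to reach, as a shift and turn from the pose commanded when the call began, along the tool's axes at that moment; what a row does not reach only later rows make up. A row lasts 1/8 s, in which the tool goes at most 62.5 mm and 10.7 degrees, less where a joint would pass 70% of its speed; a pose out of reach is approached as far as the arm can. A call with a gripper value outside its range is refused whole. "grip" is the opening, from -1 (shut) to 1 (fully open), set as the call begins (left out, the last holds). The fingers move at their own pace and stop on an object; "grip_force" is the grip in N (left out, the last holds). Time passes only in rows, so rows that repeat a pose let the fingers close. It gives the time, the measured TCP pose, the force, the opening and the grip force at its end, in the units of the state.
- sense(): the state, without advancing time (a new reading comes with each control period).
- snapshot(name): name is "scene" or "side" or "wrist"; returns a dict with "frame" (420x560x3 uint8, red, green, blue), "intrinsics" (3x3 intrinsics, pixels), "dist_coeffs" ([k1, k2, p1, p2, k3] as OpenCV has them; the pictures are not rectified), "rvec" (rotation vector, rad) and "tvec" (3), from world to camera coordinates, as OpenCV has them. Camera axes: x right, y down, z forward; pixel columns grow to the right and rows downward; lengths in m; the calibration is good to about 2 mm. A picture is of the moment at which its call begins. There is no depth.
- job_done(): hands the job in; it is judged then, once.
The state is a dict: "time_s": time; "joint_pos": joint angles; "qvel": joint speeds; "joint_torque": joint torques, N m; "tool_pos": TCP position; "eef_rot": TCP orientation; "force": force on the tool from outside, world axes, zero at the start; "torque": the same for the moment, N m; "opening": opening from 0.0 (shut) to 1.0 (fully open); "grip_force": force on a finger pad.
Only numpy, scipy, OpenCV 4.12 (cv2) and the standard library are available. Lean on these libraries where they do the work, as an engineer would, in place of code of your own. Each camera call takes 0.05 s, during which the arm holds its last target. There are 200 camera calls.

## Working session

There is one attempt and no reset: what is moved stays moved. The work goes in short steps, Python scripts to look and compute and a tool call to move; the robot and the scene stay as the last step left them, time stands still between calls to the robot, and variables do not carry over. Pictures are saved under pics/ and viewed, at most 14 in all, crops included, and the job is handed in when it is done.

Besides the shell and the picture viewer there is one more tool, called as a command line: name --argument value ..., lists and objects as JSON in quotes. arm_command: Moves the arm, as the interface text tells. Its arguments: {"type":"object","properties":{"commands":{"type":"array","items":{"type":"array"}},"grip":{"type":"number"},"grip_force":{"type":"number"}},"required":["commands"]}

```bash
mkdir -p pics; cat > h.py <<'E'
from rig import *
import numpy as np, cv2, pickle
def snap(n,f):
    s=snapshot(n); pickle.dump(s,open(f'pics/{f}.pkl','wb')); cv2.imwrite(f'pics/{f}.png',s['frame'][:,:,::-1]); return s
def load(f): return pickle.load(open(f'pics/{f}.pkl','rb'))
def pt(s,u,v,z):
    R=cv2.Rodrigues(np.array(s['rvec'],float))[0]; t=np.array(s['tvec'],float).ravel()
    p=cv2.undistortPoints(np.array([[[u,v]]],float),np.array(s['intrinsics'],float),np.array(s['dist_coeffs'],float))[0,0]
    d=R.T@np.array([p[0],p[1],1]); c=-R.T@t
    return c+d*(z-c[2])/d[2]
def proj(s,P):
    return cv2.projectPoints(np.array(P,float).reshape(-1,3),np.array(s['rvec'],float),np.array(s['tvec'],float),np.array(s['intrinsics'],float),np.array(s['dist_coeffs'],float))[0].reshape(-1,2)
E
python3 - <<'E'
from h import *
import rig
print([x for x in dir(rig) if not x.startswith('_')])
a=snap('scene','s0');b=snap('side','d0');c=snap('wrist','w0')
for s in (a,b,c):
    R=cv2.Rodrigues(np.array(s['rvec']))[0]; print(-R.T@np.array(s['tvec']).ravel(), R[2])
st=sense();print(st)
cv2.imwrite('pics/s0b.png',cv2.resize(a['frame'][:,:,::-1],(800,600),interpolation=cv2.INTER_CUBIC))
cv2.imwrite('pics/d0b.png',cv2.resize(b['frame'][:,:,::-1],(800,600),interpolation=cv2.INTER_CUBIC))
E
```

```text
['Unreachable', 'job_done', 'pinch_z', 'sense', 'snapshot']
[0.47780169 0.64642722 1.31300959] [ 0.01592899 -0.46865023 -0.88324019]
[0.60769593 0.65618859 0.58801903] [-0.12309588 -0.79423859 -0.59500627]
[0.15543174 0.55749145 0.3729284 ] [ 0.26584861 -0.11486336 -0.95714728]
{'time_s': 0.15, 'joint_pos': array([ 1.09551550e+00,  3.07385026e-01,  1.50736796e+00,  1.96959994e-05,
        1.32839736e+00, -7.34975289e-02]), 'qvel': array([-0.00015225, -0.00060432, -0.00596528,  0.00099145, -0.00171925,
       -0.00117647]), 'joint_torque': array([-2.00920072e-04, -4.57975638e+01, -2.52218860e+01, -4.94339417e-05,
        8.46030540e-03, -2.01803937e-05]), 'tool_pos': array([0.22463206, 0.52873286, 0.23060392]), 'eef_rot': array([[-9.20363179e-01,  3.91064043e-01, -7.29781769e-04],
       [ 3.91064702e-01,  9.20362160e-01, -1.37629364e-03],
       [ 1.33444570e-04, -1.55208188e-03, -9.99998787e-01]]), 'force': array([-0.86913279, -0.86329368, -0.26406328]), 'torque': array([ 0.00249144, -0.01640942,  0.04477093]), 'grip_force': 0.0, 'opening': 1.0011350366511447}
```

View pics/s0b.png

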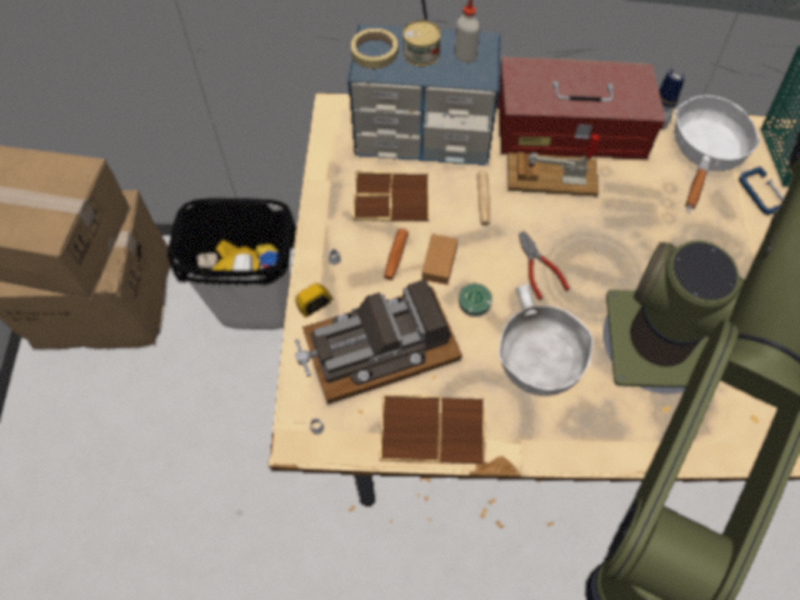

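View pics/d0b.png

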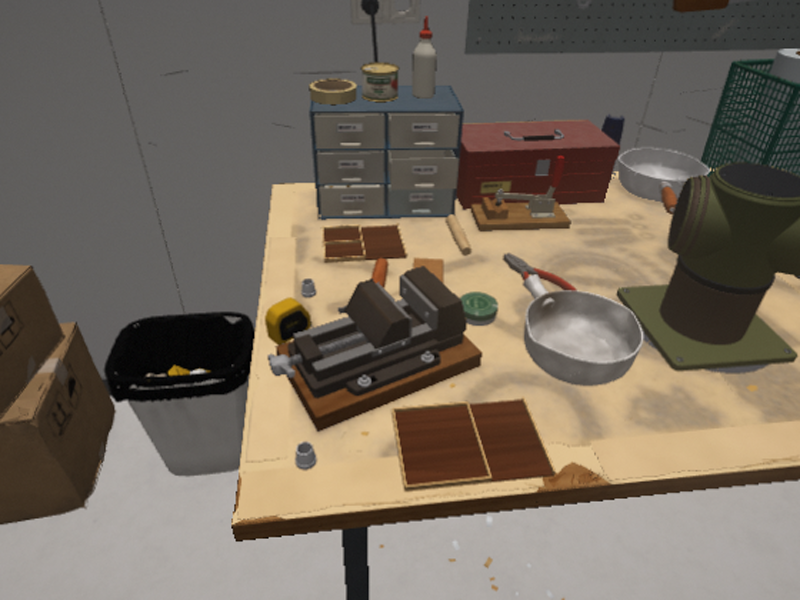

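The scene view (800×600) shows the three-bay tray at about (392,197), the two-bay tray at (433,430) and the handle at (397,253). The blank is at (484,198), the block at (440,258), and the ferrules at (334,256) and (317,426). The tin is at (475,298) and the measure at (314,298). I'll enlarge for measurement.

```bash
python3 - <<'E'
from h import *
f=load('s0')['frame'][:,:,::-1]
cv2.imwrite('pics/c1.png',cv2.resize(f[112:222,205:355],None,fx=5.3333,fy=5.3333,interpolation=cv2.INTER_CUBIC))
cv2.imwrite('pics/c2.png',cv2.resize(f[265:335,205:355],None,fx=5.3333,fy=5.3333,interpolation=cv2.INTER_CUBIC))
E
```

```text
(no output)
```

View pics/c1.png

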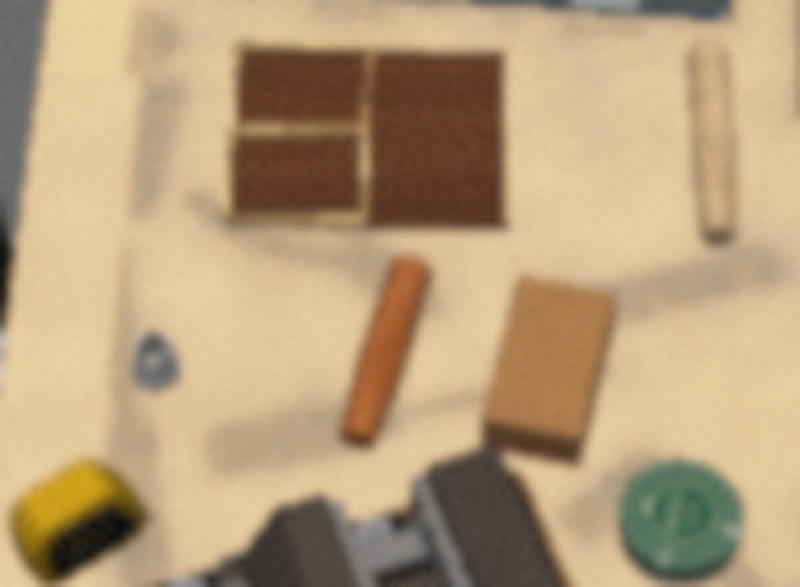

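View pics/c2.png

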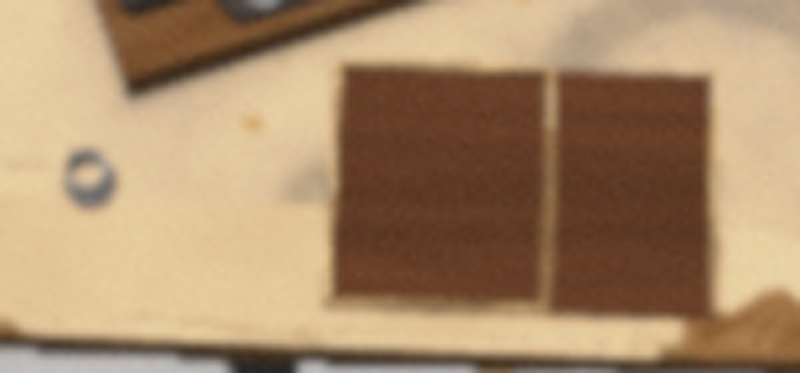

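The crops give the tray corners, the ends of the handle and blank, the block's top corners, the ferrule rims and the tin. I'm converting them and checking against the known sizes.

```bash
python3 - <<'E'
from h import *
s=load('s0'); k=5.3333
def P(x,y,z,c=1): return pt(s,205+(x+.5)/k-.5,(112 if c==1 else 265)+(y+.5)/k-.5,z)
def stick(a,b,z,n):
    A,B=P(*a,z),P(*b,z); d=A-B if A[1]>B[1] else B-A
    print(n,((A+B)/2).round(4),'L',np.linalg.norm(d).round(4),'ang from y (ccw)',np.degrees(np.arctan2(-d[0],d[1])).round(1))
stick((411,257),(357,445),.0135,'handle')
stick((707,38),(717,242),.013,'blank')
q=[P(*c,.031) for c in [(527,275),(617,293),(577,442),(487,422)]]
print('block',np.mean(q,0).round(4),[np.linalg.norm(q[i]-q[(i+1)%4]).round(4) for i in range(4)])
stick((572,284),(532,432),.031,'blockax')
print('ferr b top',P(155,352,.026).round(4),P(157,365,.013).round(4)); print('ferr c2 ',P(90,172,.026,2).round(4), P(90,179,.013,2).round(4))
print('tin',P(682,512,.025).round(4)); print('measure',P(85,492,.062).round(4))
for n,c,cc in(('T3',[(240,42),(505,52),(506,228),(231,222)],1),('T2',[(343,66),(713,75),(713,315),(333,304)],2)):
    q=[P(*a,.01,cc) for a in c]; m=np.mean(q,0); e=q[0]-q[1]+q[3]-q[2]; f=q[3]-q[0]+q[2]-q[1]
    print(n,m.round(4),'w',np.linalg.norm(e)/2,'h',np.linalg.norm(f)/2,'yaw',np.degrees(np.arctan2(e[1],e[0])),np.degrees(np.arctan2(-f[0],f[1])))
print(pinch_z)
E
```

```text
handle [ 0.5311 -0.169   0.0135] L 0.124 ang from y (ccw) -11.1
blank [ 0.3508 -0.3195  0.013 ] L 0.1445 ang from y (ccw) 1.4
block [ 0.4403 -0.1567  0.031 ] [np.float64(0.0501), np.float64(0.0969), np.float64(0.0489), np.float64(0.096)]
blockax [ 0.4403 -0.1567  0.031 ] L 0.0964 ang from y (ccw) -11.9
ferr b top [ 0.6542 -0.1549  0.026 ] [ 0.6542 -0.1547  0.013 ]
ferr c2  [0.6562 0.2055 0.026 ] [0.6577 0.2046 0.013 ]
tin [ 0.3707 -0.0676  0.025 ]
measure [ 0.678  -0.0472  0.062 ]
T3 [ 0.5459 -0.3162  0.01  ] w 0.15456177662432924 h 0.12635562893287294 yaw -0.02524406146110313 1.746503543332026
T2 [0.4461 0.1998 0.01  ] w 0.18222256798467204 h 0.12247352492186309 yaw 0.4199366686139047 0.20078353783633723
0.0187
```

```bash
cat >> h.py <<'E'
def plan(*tgts):
    """tgts: (x,y,z,yaw_deg of tool y axis, mod 180); prints shift cm and rotvec deg from the present pose"""
    st=sense(); p=st['tool_pos']; R=np.array(st['eef_rot']); cur=np.degrees(np.arctan2(R[1,1],R[0,1]))
    print('t',round(st['time_s'],2),'tcp',p.round(4),'yaw',cur.round(1),'q',np.round(st['joint_pos'],2),'open',round(st['opening'],3),'F',np.round(st['force'],1))
    for x,y,z,yaw in tgts:
        dy=(yaw-cur+90)%180-90; a=np.radians(cur+dy)
        Rt=np.array([[-np.sin(a),np.cos(a),0],[np.cos(a),np.sin(a),0],[0,0,-1.]])
        if np.linalg.det(Rt)<0: Rt[:,0]*=-1
        print((R.T@(np.array([x,y,z])-p)*100).round(2).tolist(), np.degrees(cv2.Rodrigues(R.T@Rt)[0].ravel()).round(1).tolist())
E
python3 - <<'E'
from h import *
plan((.46,.25,.24,40),(.531,-.169,.2,-11))
s=load('s0');k=5.3333
for x,y,o in((368,135,112),(549,190,265)): print(pt(s,205+(x+.5)/k-.5,o+(y+.5)/k-.5,.01))
E
```

```text
t 0.15 tcp [0.2246 0.5287 0.2306] yaw 67.0 q [ 1.1   0.31  1.51  0.    1.33 -0.07] open 1.001 F [-0.9 -0.9 -0.3]
[-32.56, -16.45, -0.92] [-0.1, 0.0, 27.0]
[-55.48, -52.23, 3.13] [-0.1, 0.1, 78.0]
[ 0.54721001 -0.31534126  0.01      ]
[0.43477586 0.20019372 0.01      ]
```

arm_command --commands '[[[-11,-5.5,-0.3],[0,0,9]],[[-22,-11,-0.6],[0,0,18]],[[-32.5,-16.5,-0.9],[0,0,27]],[[-38,-25.5,0],[0,0,38]],[[-44,-34.5,1],[0,0,48]],[[-50,-43.5,2],[0,0,58]],[[-55.5,-52.2,3],[0,0,68]],[[-55.5,-52.2,3],[0,0,78]],[[-55.5,-52.2,3],[0,0,78]],[[-55.5,-52.2,3],[0,0,78]]]' --grip 1

```text
time_s: 1.4
tool_pos: [0.4897, -0.0271, 0.2114]
eef_rot: [[0.191, 0.982, 0.0], [0.982, -0.191, 0.0], [0.0, 0.0, -1.0]]
force: [0.8, 0.4, 0.6]
opening: 0.998
grip_force: 0.0
```

```bash
python3 - <<'E'
from h import *
s=snap('wrist','w1'); plan((.531,-.169,.2,-11))
cv2.imwrite('pics/w1b.png',cv2.resize(s['frame'][:,:,::-1],(800,600),interpolation=cv2.INTER_CUBIC))
st=sense();R=np.array(st['eef_rot']);p=st['tool_pos']
for y in(-.0425,.0425):
  for z in (0,-.013): print(y,z,proj(s,p+R@np.array([0,y,z]))*800/560)
E
```

```text
t 1.45 tcp [ 0.4925 -0.0349  0.211 ] yaw -11.2 q [-0.15  0.21  1.7  -0.01  1.23  0.05] open 0.997 F [ 2.1 -5.1  0.4]
[-12.4, 6.39, 1.2] [0.2, 0.4, -0.2]
-0.0425 0 [[276.63828696 410.50934162]]
-0.0425 -0.013 [[266.34831894 433.23860402]]
0.0425 0 [[555.086769   411.76678549]]
0.0425 -0.013 [[567.9150815  434.58127272]]
```

View pics/w1b.png

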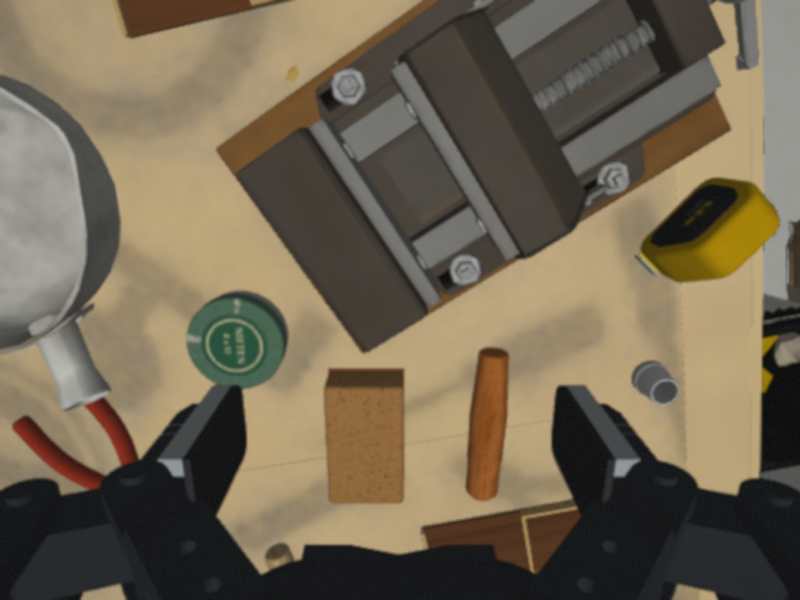

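The wrist view shows the fingers open with their tips about 13 mm behind the TCP. The handle runs from (493,350) to (482,498). The block's top corners are (331,387), (404,388), (403,502) and (330,502). The ferrule's top centre is at (668,390).

```bash
python3 - <<'E'
from h import *
s=load('w1')
def P(x,y,z): return pt(s,(x+.5)*.7-.5,(y+.5)*.7-.5,z)
A,B=P(493,350,.0135),P(482,498,.0135);d=A-B
print((A+B)/2,np.linalg.norm(d),np.degrees(np.arctan2(-d[0],d[1])))
q=[P(*c,.031) for c in [(331,387),(404,388),(403,502),(330,502)]]
d=q[0]+q[1]-q[2]-q[3]
print(np.mean(q,0),[np.linalg.norm(q[i]-q[(i+1)%4]).round(4) for i in range(4)],np.degrees(np.arctan2(-d[0],d[1])))
print(P(668,390,.026))
plan((.531,-.169,.1,-11))
E
```

```text
[ 0.52728428 -0.16862968  0.0135    ] 0.12334427633715475 -11.800847783739147
[ 0.44055798 -0.15669444  0.031     ] [np.float64(0.0495), np.float64(0.0926), np.float64(0.0535), np.float64(0.0935)] -12.53208479206627
[ 0.65460012 -0.15631     0.026     ]
t 1.45 tcp [ 0.4925 -0.0349  0.211 ] yaw -11.2 q [-0.15  0.21  1.7  -0.01  1.23  0.05] open 0.997 F [ 2.1 -5.1  0.4]
[-12.34, 6.35, 11.2] [0.2, 0.4, -0.2]
```

arm_command --commands '[[[-6,3.0,1],[0,0,0]],[[-12.3,6.1,4],[0,0.3,0.4]],[[-12.3,6.1,9],[0,0.3,0.4]],[[-12.3,6.1,13],[0,0.3,0.4]],[[-12.3,6.1,13],[0,0.3,0.4]],[[-12.3,6.1,13],[0,0.3,0.4]]]' --grip 0.1

```text
time_s: 2.2
tool_pos: [0.5267, -0.1574, 0.0825]
eef_rot: [[0.198, 0.98, 0.002], [0.98, -0.198, 0.005], [0.005, 0.001, -1.0]]
force: [0.8, 0.7, -0.3]
opening: 0.547
grip_force: 0.0
```

```bash
python3 - <<'E'
from h import *
plan((.528,-.1685,.08,-11.8),(.528,-.1685,.003,-11.8))
E
```

```text
t 2.2 tcp [ 0.5267 -0.1574  0.0825] yaw -11.4 q [-0.37  0.43  1.75  0.01  0.96 -0.18] open 0.547 F [ 0.8  0.7 -0.3]
[-1.06, 0.34, 0.25] [0.1, -0.3, 0.4]
[-1.1, 0.33, 7.95] [0.1, -0.3, 0.4]
```

arm_command --commands '[[[-1.1,0.3,0.5],[0,-0.3,0.4]],[[-1.1,0.3,3],[0,-0.3,0.4]],[[-1.1,0.3,5.5],[0,-0.3,0.4]],[[-1.1,0.3,7.5],[0,-0.3,0.4]],[[-1.1,0.3,7.9],[0,-0.3,0.4]],[[-1.1,0.3,7.9],[0,-0.3,0.4]],[[-1.1,0.3,7.9],[0,-0.3,0.4]]]'

```text
time_s: 3.08
tool_pos: [0.5278, -0.1689, 0.0036]
eef_rot: [[0.205, 0.979, 0.002], [0.979, -0.205, -0.001], [-0.001, 0.002, -1.0]]
force: [0.4, -0.2, 0.1]
opening: 0.551
grip_force: 0.0
```

arm_command --commands '[[[0,0,0],[0,0,0]],[[0,0,0],[0,0,0]],[[0,0,0],[0,0,0]],[[0,0,0],[0,0,0]]]' --grip -1 --grip_force 40

```text
time_s: 3.58
tool_pos: [0.5274, -0.1688, 0.0033]
eef_rot: [[0.205, 0.979, 0.001], [0.979, -0.205, -0.001], [-0.0, 0.002, -1.0]]
force: [0.4, 0.1, 5.6]
opening: 0.215
grip_force: 40.8
```

```bash
python3 - <<'E'
from h import *
snap('wrist','w2')
plan((.507,-.316,.1,1),(.507,-.316,.008,1))
E
```

```text
t 3.62 tcp [ 0.5274 -0.1687  0.0033] yaw -11.8 q [-0.39  0.54  1.81 -0.    0.79 -0.18] open 0.212 F [-0.5 -0.4  6.8]
[-14.83, 1.04, -9.67] [0.1, 0.0, -12.8]
[-14.83, 1.02, -0.47] [0.1, 0.0, -12.8]
```

arm_command --commands '[[[0,0,-2],[0,0,0]],[[0,0,-5],[0,0,0]],[[-2,0,-8],[0,0,-3]],[[-6,0.5,-10],[0,0,-6]],[[-10,1,-10.5],[0,0,-9]],[[-10,1,-10.5],[0,0,-12.8]],[[-10,1,-10.5],[0,0,-12.8]],[[-10,1,-10.5],[0,0,-12.8]]]'

```text
time_s: 4.62
tool_pos: [0.5156, -0.2678, 0.1071]
eef_rot: [[-0.016, 1.0, -0.001], [1.0, 0.016, 0.001], [0.001, -0.001, -1.0]]
force: [0.1, -0.8, -0.3]
opening: 0.219
grip_force: 40.0
```

```bash
python3 - <<'E'
from h import *
s=snap('wrist','w3')
plan((.507,-.316,.1,1),(.507,-.316,.008,1))
cv2.imwrite('pics/w3b.png',cv2.resize(s['frame'][:,:,::-1],(800,600),interpolation=cv2.INTER_CUBIC))
E
```

```text
t 4.67 tcp [ 0.5158 -0.2677  0.1071] yaw 1.0 q [-0.55  0.43  1.65  0.    1.06 -0.57] open 0.213 F [-0.5  0.6 -0.4]
[-4.82, -0.96, 0.71] [-0.0, -0.0, -0.0]
[-4.82, -0.95, 9.91] [-0.0, -0.0, -0.0]
```

View pics/w3b.png

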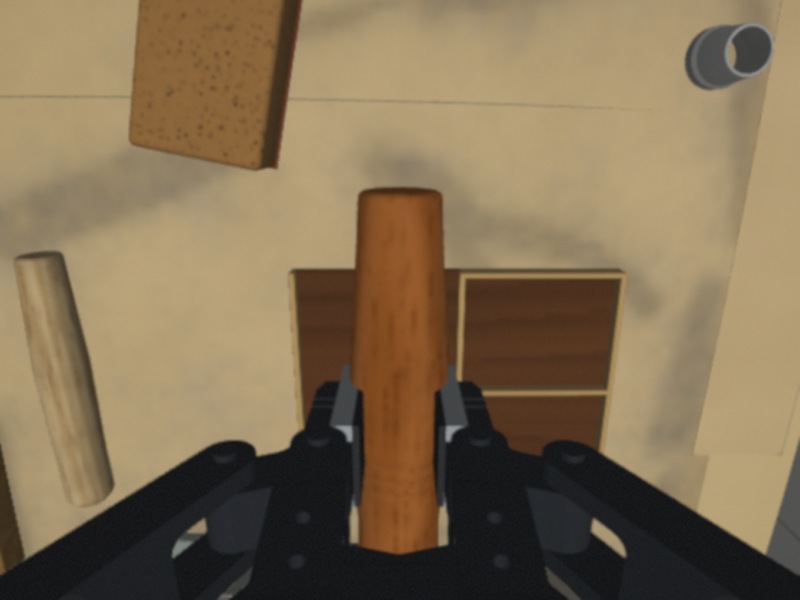

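The wrist view shows the tray's +y edge from (292,270) to (624,271), the short divider at row 392 and the long divider at column 462. The gripped handle's +y end is at (400,190). The blank runs from (40,257) to (90,502), and the ferrule's top centre is at (749,50).

```bash
python3 - <<'E'
from h import *
s=load('w3')
def P(x,y,z): return pt(s,(x+.5)*.7-.5,(y+.5)*.7-.5,z)
A,B=P(292,269,.01),P(624,271,.01); print(A,B,np.linalg.norm(A-B),np.degrees(np.arctan2((B-A)[1],(B-A)[0])))
C,D=P(461,392,.01),P(608,392,.01); print('mid div',C,D, P(462,275,.01))
print('handle +y end',P(400,189,.117),P(400,189,.12))
E,F=P(40,257,.013),P(90,502,.013);d=E-F;print('blank',(E+F)/2,np.linalg.norm(d),np.degrees(np.arctan2(-d[0],d[1])))
print('ferr',P(749,50,.026))
plan()
E
```

```text
[ 0.46400868 -0.25493383  0.01      ] [ 0.62040629 -0.25319308  0.01      ] 0.15640730398922595 0.6376929002268845
mid div [ 0.54653795 -0.31739622  0.01      ] [ 0.62126301 -0.31642455  0.01      ] [ 0.5438678 -0.2565028  0.01     ]
handle +y end [ 0.51371876 -0.20691438  0.117     ] [ 0.51370989 -0.20662793  0.12      ]
blank [ 0.34682952 -0.31849985  0.013     ] 0.1366680115521141 0.776542463204496
ferr [ 0.651961  -0.1577191  0.026    ]
t 4.67 tcp [ 0.5158 -0.2677  0.1071] yaw 1.0 q [-0.55  0.43  1.65  0.    1.06 -0.57] open 0.213 F [-0.5  0.6 -0.4]
```

arm_command --commands '[[[-3,-0.8,1],[0,0,0]],[[-5.1,-1.2,4],[0,0,0]],[[-5.1,-1.2,7],[0,0,0]],[[-5.1,-1.2,8.8],[0,0,0]],[[-5.1,-1.2,9.4],[0,0,0]],[[-5.1,-1.2,9.85],[0,0,0]],[[-5.1,-1.2,9.85],[0,0,0]],[[-5.1,-1.2,9.85],[0,0,0]]]'

```text
time_s: 5.68
tool_pos: [0.5055, -0.3198, 0.0097]
eef_rot: [[-0.017, 1.0, 0.001], [1.0, 0.017, -0.001], [-0.001, 0.001, -1.0]]
force: [0.2, -0.7, -0.2]
opening: 0.215
grip_force: 40.0
```

```bash
python3 - <<'E'
from h import *
plan((.5045,-.3185,.008,1))
E
```

```text
t 5.67 tcp [ 0.5055 -0.3198  0.0097] yaw 1.0 q [-0.63  0.57  1.71 -0.    0.86 -0.65] open 0.215 F [ 0.2 -0.7 -0.2]
[0.14, -0.1, 0.17] [0.1, 0.1, -0.0]
```

arm_command --commands '[[[0.1,-0.1,0.1],[0,0,0]],[[0.1,-0.1,0.2],[0,0,0]],[[0.1,-0.1,0.2],[0,0,0]],[[0.1,-0.1,0.2],[0,0,0]]]'

```text
time_s: 6.18
tool_pos: [0.5039, -0.3186, 0.0073]
eef_rot: [[-0.017, 1.0, 0.0], [1.0, 0.017, -0.0], [-0.0, 0.0, -1.0]]
force: [-0.0, 1.0, 4.0]
opening: 0.212
grip_force: 40.5
```

arm_command --commands '[[[0,0,0],[0,0,0]],[[0,0,0],[0,0,0]],[[0,0,0],[0,0,0]],[[0,0,0],[0,0,0]],[[0,0,-1],[0,0,0]],[[0,0,-4],[0,0,0]],[[0,0,-8],[0,0,0]],[[0,0,-12],[0,0,0]],[[0,0,-14],[0,0,0]],[[0,0,-14],[0,0,0]]]' --grip -0.1

```text
time_s: 7.42
tool_pos: [0.5052, -0.3195, 0.1496]
eef_rot: [[-0.017, 1.0, 0.004], [1.0, 0.017, -0.003], [-0.003, 0.004, -1.0]]
force: [-0.2, -0.3, 0.1]
opening: 0.45
grip_force: 0.0
```

```bash
python3 - <<'E'
from h import *
plan((.653,-.157,.12,-13),(.653,-.157,.003,-13))
E
```

```text
t 7.42 tcp [ 0.5052 -0.3195  0.1496] yaw 1.0 q [-0.63  0.41  1.57 -0.    1.16 -0.65] open 0.45 F [-0.2 -0.3  0.1]
[16.01, 15.04, 2.97] [0.3, 0.2, 14.0]
[16.05, 14.99, 14.67] [0.3, 0.2, 14.0]
```

arm_command --commands '[[[4,4,0],[0,0,0]],[[8,8,0],[0,0,0]],[[12,12,1],[0,0,0]],[[16.1,15,4],[0,0,0]],[[16.1,15,7],[0,0,0]],[[16.1,15,9],[0,0,0]],[[16.1,15,9],[0,0,0]],[[16.1,15,9],[0,0,0]]]' --grip 0.3

```text
time_s: 8.43
tool_pos: [0.6511, -0.1553, 0.0569]
eef_rot: [[-0.017, 1.0, -0.0], [1.0, 0.017, 0.0], [0.0, -0.0, -1.0]]
force: [0.5, 0.3, -0.7]
opening: 0.651
grip_force: 0.0
```

```bash
python3 - <<'E'
from h import *
s=snap('wrist','w4')
plan((.6535,-.1565,.003,1))
cv2.imwrite('pics/w4b.png',s['frame'][:,:,::-1])
E
```

```text
t 8.47 tcp [ 0.6516 -0.1555  0.0576] yaw 1.0 q [-0.3   0.59  1.5  -0.    1.05 -0.31] open 0.65 F [-0.7 -0.9  0.3]
[-0.1, 0.19, 5.46] [0.1, 0.0, -0.0]
```

View pics/w4b.png

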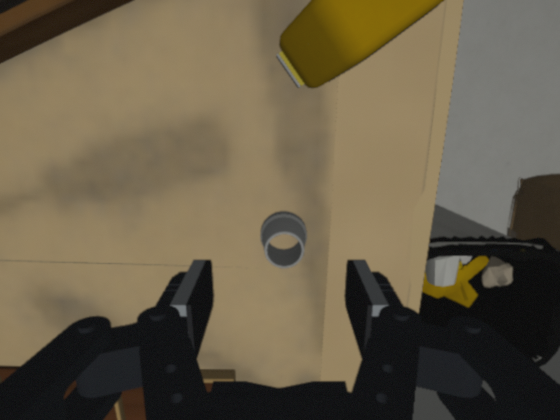

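The ferrule's top rim is centred at (285,250), between the fingers, and the view is clear of the measure.

```bash
python3 - <<'E'
from h import *
s=load('w4'); p=pt(s,285,250,.026); print(p, pt(s,284,219,.0)); plan((p[0],p[1],.003,1))
E
```

```text
[ 0.65300169 -0.15746561  0.026     ] [ 0.65265736 -0.14965138  0.        ]
t 8.47 tcp [ 0.6516 -0.1555  0.0576] yaw 1.0 q [-0.3   0.59  1.5  -0.    1.05 -0.31] open 0.65 F [-0.7 -0.9  0.3]
[-0.2, 0.14, 5.46] [0.1, 0.0, -0.0]
```

arm_command --commands '[[[-0.2,0.1,2],[0,0,0]],[[-0.2,0.1,4],[0,0,0]],[[-0.2,0.1,5.3],[0,0,0]],[[-0.2,0.1,5.5],[0,0,0]],[[-0.2,0.1,5.5],[0,0,0]],[[-0.2,0.1,5.5],[0,0,0]]]'

```text
time_s: 9.22
tool_pos: [0.6528, -0.1573, 0.0027]
eef_rot: [[-0.017, 1.0, 0.001], [1.0, 0.017, -0.0], [-0.0, 0.001, -1.0]]
force: [-0.3, -0.1, 0.8]
opening: 0.655
grip_force: 0.0
```

arm_command --commands '[[[0,0,0],[0,0,0]],[[0,0,0],[0,0,0]],[[0,0,0],[0,0,0]],[[0,0,0],[0,0,0]],[[0,0,0],[0,0,0]]]' --grip -1 --grip_force 35

```text
time_s: 9.85
tool_pos: [0.6525, -0.1572, 0.0027]
eef_rot: [[-0.017, 1.0, 0.001], [1.0, 0.017, -0.0], [-0.0, 0.001, -1.0]]
force: [-0.5, 0.1, 5.7]
opening: 0.271
grip_force: 34.5
```

arm_command --commands '[[[0,0,-1],[0,0,0]],[[0,0,-3],[0,0,0]],[[0,0,-6],[0,0,0]],[[0,0,-9],[0,0,0]],[[0,0,-9],[0,0,0]],[[0,0,-9],[0,0,0]]]'

```text
time_s: 10.6
tool_pos: [0.6516, -0.1569, 0.0915]
eef_rot: [[-0.017, 1.0, -0.001], [1.0, 0.017, 0.0], [0.0, -0.001, -1.0]]
force: [-1.0, -0.7, -0.5]
opening: 0.27
grip_force: 34.3
```

```bash
python3 - <<'E'
from h import *
s=snap('wrist','w5')
print(np.array([.543,-.317])+np.array([[np.cos(.015),-np.sin(.015)],[np.sin(.015),np.cos(.015)]])@np.array([.0405,.03075]))
plan((.583,-.286,.09,1),(.583,-.286,.008,1))
cv2.imwrite('pics/w5b.png',s['frame'][:,:,::-1])
E
```

```text
[ 0.58303421 -0.28564598]
t 10.65 tcp [ 0.6512 -0.1567  0.0908] yaw 1.0 q [-0.3   0.56  1.46  0.    1.12 -0.32] open 0.271 F [ 0.7  0.4 -0. ]
[-12.81, -7.04, 0.09] [-0.1, -0.0, -0.0]
[-12.81, -7.02, 8.29] [-0.1, -0.0, -0.0]
```

View pics/w5b.png

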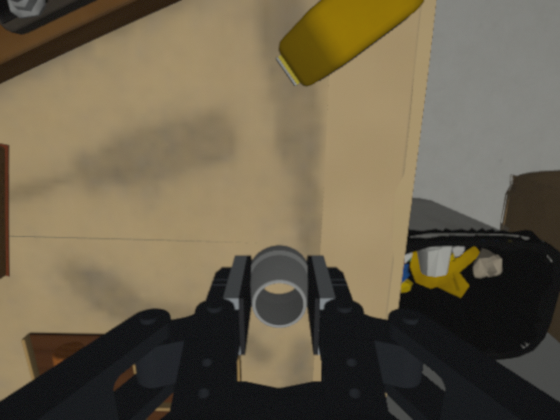

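The ferrule is held upright between the fingers at (279,290). Next it goes into the +y small bay.

arm_command --commands '[[[-4,-2.5,0],[0,0,0]],[[-8,-5,0],[0,0,0]],[[-12.8,-7,1],[0,0,0]],[[-12.8,-7,4],[0,0,0]],[[-12.8,-7,6.5],[0,0,0]],[[-12.8,-7,7.8],[0,0,0]],[[-12.8,-7,8.1],[0,0,0]],[[-12.8,-7,8.3],[0,0,0]],[[-12.8,-7,8.3],[0,0,0]],[[-12.8,-7,8.3],[0,0,0]]]'

```text
time_s: 11.9
tool_pos: [0.585, -0.2864, 0.0098]
eef_rot: [[-0.017, 1.0, 0.001], [1.0, 0.017, -0.001], [-0.001, 0.001, -1.0]]
force: [0.5, -0.3, -0.6]
opening: 0.271
grip_force: 34.4
```

```bash
python3 - <<'E'
from h import *
plan((.583,-.286,.0072,1))
E
```

```text
t 11.9 tcp [ 0.585  -0.2864  0.0098] yaw 1.0 q [-0.52  0.63  1.58 -0.    0.93 -0.54] open 0.271 F [ 0.5 -0.3 -0.6]
[0.05, -0.2, 0.26] [0.1, 0.0, -0.0]
```

arm_command --commands '[[[0,-0.1,0.15],[0,0,0]],[[0,-0.1,0.3],[0,0,0]],[[0,-0.1,0.3],[0,0,0]],[[0,-0.1,0.3],[0,0,0]]]'

```text
time_s: 12.4
tool_pos: [0.5834, -0.2863, 0.0067]
eef_rot: [[-0.017, 1.0, 0.0], [1.0, 0.017, -0.0], [-0.0, 0.0, -1.0]]
force: [-0.5, 0.9, 4.4]
opening: 0.274
grip_force: 35.0
```

arm_command --commands '[[[0,0,0],[0,0,0]],[[0,0,0],[0,0,0]],[[0,0,0],[0,0,0]],[[0,0,0],[0,0,0]],[[0,0,-1],[0,0,0]],[[0,0,-4],[0,0,0]],[[0,0,-9],[0,0,0]],[[0,0,-14],[0,0,0]],[[0,0,-19],[0,0,0]],[[0,0,-19],[0,0,0]]]' --grip 0

```text
time_s: 13.65
tool_pos: [0.5865, -0.288, 0.2025]
eef_rot: [[-0.017, 1.0, 0.01], [1.0, 0.017, -0.006], [-0.006, 0.01, -1.0]]
force: [0.9, -0.4, -0.2]
opening: 0.5
grip_force: 0.0
```

```bash
python3 - <<'E'
from h import *
plan((.62,-.05,.2,1),(.656,.205,.2,10),(.656,.205,.06,10))
E
```

```text
t 13.65 tcp [ 0.5865 -0.288   0.2025] yaw 1.0 q [-0.52  0.43  1.38 -0.    1.32 -0.54] open 0.5 F [ 0.9 -0.4 -0.2]
[23.74, 3.76, 0.14] [0.6, 0.3, -0.0]
[49.17, 7.8, 0.03] [0.6, 0.4, -9.0]
[49.26, 7.65, 14.03] [0.6, 0.4, -9.0]
```

arm_command --commands '[[[6,0.5,0],[0,0,0]],[[12,1.5,0],[0,0,0]],[[18,2.5,0],[0,0,0]],[[24,3.8,0],[0,0,0]],[[30,5,0],[0,0,0]],[[36,6,0],[0,0,0]],[[42,7,0],[0,0,0]],[[47,7.8,0],[0,0,0]],[[49.2,7.7,0],[0.6,0.3,0]],[[49.2,7.7,3],[0.6,0.3,0]]]' --grip 0.3

```text
time_s: 14.9
tool_pos: [0.6535, 0.2092, 0.1677]
eef_rot: [[-0.02, 1.0, -0.006], [1.0, 0.02, 0.006], [0.007, -0.006, -1.0]]
force: [-0.1, -1.5, -0.0]
opening: 0.651
grip_force: 0.0
```

```bash
python3 - <<'E'
from h import *
plan((.656,.205,.07,1))
E
```

```text
t 14.9 tcp [0.6535 0.2092 0.1677] yaw 1.1 q [0.24 0.51 1.34 0.01 1.3  0.22] open 0.651 F [-0.1 -1.5 -0. ]
[-0.49, 0.3, 9.77] [-0.3, -0.4, 0.1]
```

arm_command --commands '[[[-0.5,0.3,3],[0,0,0]],[[-0.5,0.3,7],[-0.3,-0.4,0]],[[-0.5,0.3,10],[-0.3,-0.4,0]],[[-0.5,0.3,10],[-0.3,-0.4,0]],[[-0.5,0.3,10],[-0.3,-0.4,0]]]'

```text
time_s: 15.52
tool_pos: [0.6546, 0.2021, 0.0668]
eef_rot: [[-0.017, 1.0, -0.004], [1.0, 0.017, -0.002], [-0.002, -0.004, -1.0]]
force: [-0.1, 0.8, 1.0]
opening: 0.644
grip_force: 0.0
```

```bash
python3 - <<'E'
from h import *
s=snap('wrist','w6')
plan()
cv2.imwrite('pics/w6b.png',s['frame'][:,:,::-1])
E
```

```text
t 15.57 tcp [0.6552 0.2023 0.0675] yaw 1.0 q [ 0.24  0.6   1.45 -0.    1.1   0.22] open 0.649 F [0.3 0.1 0.8]
```

View pics/w6b.png

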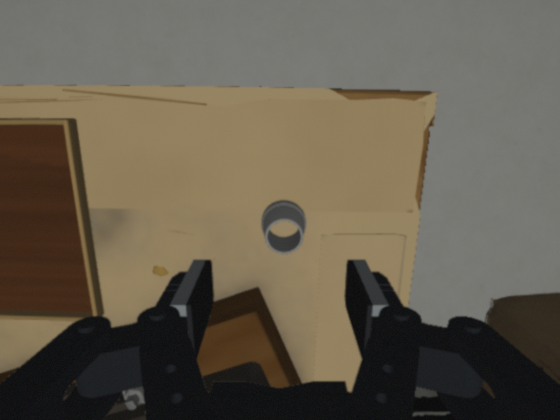

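The ferrule rim is centred at (284,236), and the way down to it looks clear. The two-bay tray's +x edge runs from (75,120) to (99,316).

```bash
python3 - <<'E'
from h import *
s=load('w6'); p=pt(s,284,236,.026); print(p,pt(s,75,120,.01),pt(s,99,316,.01)); plan((p[0],p[1],.0028,1))
E
```

```text
[0.65587439 0.20356087 0.026     ] [0.54286812 0.26150973 0.01      ] [0.54044614 0.14062631 0.01      ]
t 15.57 tcp [0.6552 0.2023 0.0675] yaw 1.0 q [ 0.24  0.6   1.45 -0.    1.1   0.22] open 0.649 F [0.3 0.1 0.8]
[0.13, 0.09, 6.47] [-0.2, 0.1, -0.0]
```

arm_command --commands '[[[0.1,0.1,2],[-0.2,0,0]],[[0.1,0.1,4],[-0.2,0,0]],[[0.1,0.1,6.2],[-0.2,0,0]],[[0.1,0.1,6.45],[-0.2,0,0]],[[0.1,0.1,6.45],[-0.2,0,0]],[[0.1,0.1,6.45],[-0.2,0,0]]]'

```text
time_s: 16.32
tool_pos: [0.6558, 0.2037, 0.003]
eef_rot: [[-0.017, 1.0, 0.001], [1.0, 0.017, -0.001], [-0.001, 0.001, -1.0]]
force: [-0.6, -0.5, -0.2]
opening: 0.652
grip_force: 0.0
```

arm_command --commands '[[[0,0,0],[0,0,0]],[[0,0,0],[0,0,0]],[[0,0,0],[0,0,0]],[[0,0,0],[0,0,0]],[[0,0,0],[0,0,0]]]' --grip -1 --grip_force 35

```text
time_s: 16.95
tool_pos: [0.655, 0.2036, 0.0023]
eef_rot: [[-0.017, 1.0, -0.001], [1.0, 0.017, -0.002], [-0.001, -0.001, -1.0]]
force: [-1.6, -0.8, 5.2]
opening: 0.273
grip_force: 34.2
```

arm_command --commands '[[[0,0,-1],[0,0,0]],[[0,0,-4],[0,0,0]],[[0,0,-8],[0,0,0]],[[0,0,-13],[0,0,0]],[[0,0,-18],[0,0,0]],[[0,0,-18],[0,0,0]],[[0,0,-18],[0,0,0]]]'

```text
time_s: 17.82
tool_pos: [0.6545, 0.2036, 0.1814]
eef_rot: [[-0.017, 1.0, -0.002], [1.0, 0.017, -0.002], [-0.002, -0.002, -1.0]]
force: [-1.0, 0.7, 0.9]
opening: 0.276
grip_force: 34.4
```

```bash
python3 - <<'E'
from h import *
plan((.655,-.05,.18,1),(.584,-.347,.18,1),(.584,-.347,.01,1))
E
```

```text
t 17.82 tcp [0.6545 0.2036 0.1814] yaw 1.0 q [ 0.24  0.5   1.32 -0.    1.33  0.22] open 0.276 F [-1.   0.7  0.9]
[-25.36, -0.38, 0.19] [-0.1, 0.1, -0.0]
[-54.94, -7.99, 0.25] [-0.1, 0.1, -0.0]
[-54.91, -7.95, 17.25] [-0.1, 0.1, -0.0]
```

arm_command --commands '[[[-6,0,0],[0,0,0]],[[-12,0,0],[0,0,0]],[[-18,-0.2,0],[0,0,0]],[[-25,-0.4,0],[0,0,0]],[[-31,-2,0],[0,0,0]],[[-37,-3.5,0],[0,0,0]],[[-43,-5,0],[0,0,0]],[[-49,-6.5,0],[0,0,0]],[[-54.9,-8,2],[0,0,0]],[[-54.9,-8,5],[0,0,0]]]'

```text
time_s: 19.08
tool_pos: [0.5827, -0.3515, 0.1309]
eef_rot: [[-0.012, 1.0, -0.002], [1.0, 0.012, -0.003], [-0.003, -0.002, -1.0]]
force: [-0.3, 1.0, 0.0]
opening: 0.276
grip_force: 34.4
```

```bash
python3 - <<'E'
from h import *
plan((.584,-.347,.01,1))
E
```

```text
t 19.07 tcp [ 0.5827 -0.3515  0.1309] yaw 0.7 q [-0.6   0.53  1.4  -0.    1.21 -0.61] open 0.276 F [-0.3  1.   0. ]
[0.49, 0.16, 12.09] [-0.1, 0.2, -0.3]
```

arm_command --commands '[[[0.4,0.1,3],[0,0,0]],[[0.4,0.1,7],[0,0.2,0]],[[0.4,0.1,10.5],[0,0.2,0]],[[0.4,0.1,12],[0,0.2,0]],[[0.4,0.1,12.1],[0,0.2,0]],[[0.4,0.1,12.1],[0,0.2,0]],[[0.4,0.1,12.1],[0,0.2,0]]]'

```text
time_s: 19.95
tool_pos: [0.5861, -0.3435, 0.0132]
eef_rot: [[-0.017, 1.0, 0.001], [1.0, 0.017, -0.0], [-0.0, 0.001, -1.0]]
force: [0.2, 0.3, 0.2]
opening: 0.276
grip_force: 34.4
```

arm_command --commands '[[[0,0,0.2],[0,0,0]],[[0,0,0.3],[0,0,0]],[[0,0,0.3],[0,0,0]],[[0,0,0.3],[0,0,0]]]'

```text
time_s: 20.45
tool_pos: [0.585, -0.3428, 0.0085]
eef_rot: [[-0.017, 1.0, -0.002], [1.0, 0.017, 0.002], [0.002, -0.002, -1.0]]
force: [-0.1, -0.4, -1.3]
opening: 0.271
grip_force: 34.4
```

```bash
python3 - <<'E'
from h import *
plan((.584,-.347,.0063,1))
E
```

```text
t 20.45 tcp [ 0.585  -0.3428  0.0085] yaw 1.0 q [-0.59  0.66  1.51  0.    0.98 -0.61] open 0.271 F [-0.1 -0.4 -1.3]
[-0.42, -0.1, 0.22] [-0.1, -0.1, -0.0]
```

arm_command --commands '[[[-0.4,-0.1,0.1],[0,0,0]],[[-0.4,-0.1,0.2],[0,0,0]],[[-0.4,-0.1,0.25],[0,0,0]],[[-0.4,-0.1,0.25],[0,0,0]]]'

```text
time_s: 20.95
tool_pos: [0.5841, -0.3473, 0.0064]
eef_rot: [[-0.017, 1.0, -0.002], [1.0, 0.017, 0.001], [0.001, -0.001, -1.0]]
force: [-0.9, -2.0, 2.1]
opening: 0.272
grip_force: 34.8
```

arm_command --commands '[[[0,0,0],[0,0,0]],[[0,0,0],[0,0,0]],[[0,0,0],[0,0,0]],[[0,0,0],[0,0,0]],[[0,0,-1],[0,0,0]],[[0,0,-4],[0,0,0]],[[0,0,-9],[0,0,0]],[[0,0,-14],[0,0,0]],[[0,0,-17],[0,0,0]],[[0,0,-17],[0,0,0]]]' --grip 0

```text
time_s: 22.2
tool_pos: [0.5863, -0.3484, 0.1805]
eef_rot: [[-0.017, 1.0, 0.005], [1.0, 0.017, -0.003], [-0.003, 0.005, -1.0]]
force: [0.3, 0.1, 0.4]
opening: 0.499
grip_force: 0.0
```

```bash
python3 - <<'E'
from h import *
plan((.348,-.319,.17,1),(.348,-.319,.06,1))
E
```

```text
t 22.2 tcp [ 0.5863 -0.3484  0.1805] yaw 1.0 q [-0.6   0.49  1.34  0.    1.31 -0.62] open 0.499 F [0.3 0.1 0.4]
[3.35, -23.78, 0.92] [0.3, 0.2, -0.0]
[3.38, -23.83, 11.92] [0.3, 0.2, -0.0]
```

arm_command --commands '[[[1,-6,0],[0,0,0]],[[2,-12,0],[0,0,0]],[[3,-18,0],[0,0,0]],[[3.4,-23.8,2],[0.3,0.2,0]],[[3.4,-23.8,6],[0.3,0.2,0]],[[3.4,-23.8,10],[0.3,0.2,0]],[[3.4,-23.8,12],[0.3,0.2,0]],[[3.4,-23.8,12],[0.3,0.2,0]],[[3.4,-23.8,12],[0.3,0.2,0]]]' --grip 0.1

```text
time_s: 23.32
tool_pos: [0.3457, -0.317, 0.0566]
eef_rot: [[-0.017, 1.0, -0.007], [1.0, 0.017, 0.005], [0.005, -0.007, -1.0]]
force: [1.1, 0.8, 0.1]
opening: 0.549
grip_force: 0.0
```

```bash
python3 - <<'E'
from h import *
s=snap('wrist','w7')
plan((.348,-.319,.003,1))
cv2.imwrite('pics/w7b.png',s['frame'][:,:,::-1])
E
```

```text
t 23.38 tcp [ 0.346  -0.3174  0.057 ] yaw 1.0 q [-0.83  0.38  1.94 -0.    0.83 -0.85] open 0.548 F [ 0.  -0.2 -0.7]
[-0.19, 0.23, 5.4] [-0.4, -0.3, -0.0]
```

View pics/w7b.png

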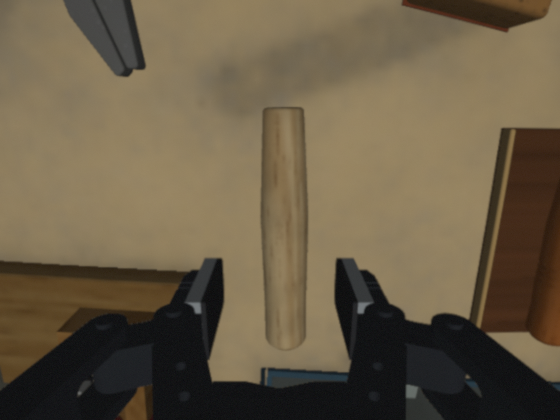

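The blank runs from (284,108) to (285,348), aligned between the fingers. I'll compute its centre and the clearance to the cabinet and the wooden stand.

```bash
python3 - <<'E'
from h import *
s=load('w7');A,B=pt(s,284,108,.013),pt(s,285,348,.013);print((A+B)/2,np.linalg.norm(A-B),np.degrees(np.arctan2(-(A-B)[0],(A-B)[1])))
z=load('s0')
for u,v in((355,155),(488,162),(510,190),(597,194)): print(pt(z,u*.7,v*.7,0))
m=(A+B)/2; plan((m[0],m[1],.003,1))
E
```

```text
[ 0.34718825 -0.31878538  0.013     ] 0.13892680591719703 1.4743458162525784
[ 0.63320411 -0.43238218  0.        ]
[ 0.33682512 -0.42430152  0.        ]
[ 0.29036515 -0.34877891  0.        ]
[ 0.09845603 -0.34830466  0.        ]
t 23.38 tcp [ 0.346  -0.3174  0.057 ] yaw 1.0 q [-0.83  0.38  1.94 -0.    0.83 -0.85] open 0.548 F [ 0.  -0.2 -0.7]
[-0.17, 0.15, 5.4] [-0.4, -0.3, -0.0]
```

arm_command --commands '[[[-0.2,0.1,2],[-0.4,-0.3,0]],[[-0.2,0.1,4],[-0.4,-0.3,0]],[[-0.2,0.1,5.2],[-0.4,-0.3,0]],[[-0.2,0.1,5.4],[-0.4,-0.3,0]],[[-0.2,0.1,5.4],[-0.4,-0.3,0]],[[-0.2,0.1,5.4],[-0.4,-0.3,0]]]'

```text
time_s: 24.12
tool_pos: [0.3466, -0.3191, 0.003]
eef_rot: [[-0.017, 1.0, 0.001], [1.0, 0.017, -0.001], [-0.001, 0.001, -1.0]]
force: [0.0, -0.2, -0.1]
opening: 0.552
grip_force: 0.0
```

arm_command --commands '[[[0,0,0],[0,0,0]],[[0,0,0],[0,0,0]],[[0,0,0],[0,0,0]],[[0,0,0],[0,0,0]],[[0,0,0],[0,0,0]]]' --grip -1 --grip_force 40

```text
time_s: 24.75
tool_pos: [0.3466, -0.3191, 0.003]
eef_rot: [[-0.017, 1.0, 0.001], [1.0, 0.017, -0.001], [-0.001, 0.001, -1.0]]
force: [-1.1, 0.0, 6.1]
opening: 0.284
grip_force: 40.6
```

arm_command --commands '[[[0,0,-1],[0,0,0]],[[0,0,-4],[0,0,0]],[[0,0,-8],[0,0,0]],[[0,0,-13],[0,0,0]],[[0,0,-18],[0,0,0]],[[0,0,-18],[0,0,0]],[[0,0,-18],[0,0,0]]]'

```text
time_s: 25.62
tool_pos: [0.3458, -0.3182, 0.1824]
eef_rot: [[-0.017, 1.0, -0.0], [1.0, 0.017, 0.0], [0.0, -0.0, -1.0]]
force: [-0.2, 1.2, -0.5]
opening: 0.288
grip_force: 40.5
```

```bash
python3 - <<'E'
from h import *
plan((.45,-.16,.2,1),(.47,0,.2,1),(.41,.16,.2,1))
E
```

```text
t 25.62 tcp [ 0.3458 -0.3182  0.1824] yaw 1.0 q [-0.83  0.21  1.79 -0.    1.15 -0.85] open 0.288 F [-0.2  1.2 -0.5]
[15.64, 10.69, -1.76] [-0.0, -0.0, -0.0]
[31.6, 12.97, -1.75] [-0.0, -0.0, -0.0]
[47.7, 7.24, -1.75] [-0.0, -0.0, -0.0]
```

arm_command --commands '[[[5,3.5,-1],[0,0,0]],[[10,7,-1.7],[0,0,0]],[[15.6,10.7,-1.7],[0,0,0]],[[21,11.5,-1.7],[0,0,0]],[[26,12.5,-1.7],[0,0,0]],[[31.6,13,-1.7],[0,0,0]],[[37,11,-1.7],[0,0,0]],[[42,9,-1.7],[0,0,0]],[[47.5,7.2,-1.7],[0,0,0]],[[47.5,7.2,-1.7],[0,0,0]]]'

```text
time_s: 26.88
tool_pos: [0.4068, 0.1603, 0.1975]
eef_rot: [[-0.024, 1.0, -0.005], [1.0, 0.024, -0.0], [-0.0, -0.005, -1.0]]
force: [0.6, -0.2, 0.6]
opening: 0.286
grip_force: 40.4
```

```bash
python3 - <<'E'
from h import *
plan((.394,.16,.1,1))
E
```

```text
t 26.88 tcp [0.4068 0.1603 0.1975] yaw 1.3 q [0.28 0.15 1.82 0.   1.18 0.25] open 0.286 F [ 0.6 -0.2  0.6]
[0.0, -1.23, 9.76] [-0.3, 0.0, 0.3]
```

arm_command --commands '[[[0,-0.6,3],[0,0,0]],[[0,-1.2,6.5],[-0.3,0,0.3]],[[0,-1.2,6.5],[-0.3,0,0.3]],[[0,-1.2,6.5],[-0.3,0,0.3]]]'

```text
time_s: 27.38
tool_pos: [0.3988, 0.1567, 0.1346]
eef_rot: [[-0.011, 1.0, 0.005], [1.0, 0.011, -0.0], [-0.0, 0.005, -1.0]]
force: [-0.5, -0.4, 0.2]
opening: 0.286
grip_force: 40.4
```

```bash
python3 - <<'E'
from h import *
s=snap('wrist','w8')
plan()
cv2.imwrite('pics/w8b.png',cv2.resize(s['frame'][:,:,::-1],(800,600),interpolation=cv2.INTER_CUBIC))
E
```

```text
t 27.43 tcp [0.3994 0.157  0.1351] yaw 0.6 q [ 0.28  0.21  1.94 -0.    0.99  0.27] open 0.284 F [ 0.2  0.4 -0.5]
```

View pics/w8b.png

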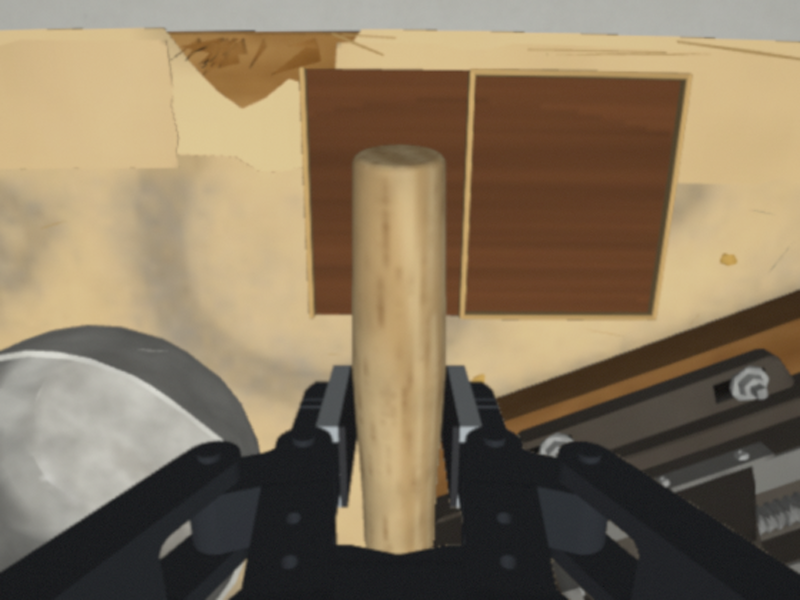

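The wrist view shows the tray corners at (302,69), (691,75), (655,318) and (311,316), and the divider from (472,72) to (462,315). The blank's far end face is around (400,156).

```bash
python3 - <<'E'
from h import *
s=load('w8')
def P(x,y,z): return pt(s,(x+.5)*.7-.5,(y+.5)*.7-.5,z)
q=[P(*c,.01) for c in [(302,69),(691,75),(655,318),(311,316)]]; m=np.mean(q,0)
e=q[1]-q[0]+q[2]-q[3]; f=q[0]-q[3]+q[1]-q[2]
print(m,np.linalg.norm(e)/2,np.linalg.norm(f)/2,np.degrees(np.arctan2(e[1],e[0])),np.degrees(np.arctan2(-f[0],f[1])))
print(P(472,72,.01),P(462,315,.01)); print('end',P(400,156,.145),P(400,147,.132),P(400,166,.158))
E
```

```text
[0.44438797 0.19892815 0.01      ] 0.18614465912057798 0.12335193391144897 0.1816977981726837 0.10257139711243017
[0.43166902 0.25983751 0.01      ] [0.43233134 0.13833632 0.01      ]
end [0.39704326 0.22558915 0.145     ] [0.39711388 0.22744488 0.132     ] [0.39697044 0.22391932 0.158     ]
```

```bash
python3 - <<'E'
from h import *
plan((.393,.1985,.0095,.2))
E
```

```text
t 27.43 tcp [0.3994 0.157  0.1351] yaw 0.6 q [ 0.28  0.21  1.94 -0.    0.99  0.27] open 0.284 F [ 0.2  0.4 -0.5]
[4.16, -0.68, 12.56] [0.4, -0.0, 0.4]
```

arm_command --commands '[[[3,-0.5,2],[0,0,0.4]],[[4.2,-0.8,6],[0.4,0,0.4]],[[4.2,-0.8,9.5],[0.4,0,0.4]],[[4.2,-0.8,11.5],[0.4,0,0.4]],[[4.2,-0.8,12.3],[0.4,0,0.4]],[[4.2,-0.8,12.5],[0.4,0,0.4]],[[4.2,-0.8,12.5],[0.4,0,0.4]],[[4.2,-0.8,12.5],[0.4,0,0.4]]]'

```text
time_s: 28.42
tool_pos: [0.3931, 0.2005, 0.011]
eef_rot: [[-0.004, 1.0, 0.003], [1.0, 0.004, 0.003], [0.003, 0.003, -1.0]]
force: [0.7, 3.7, 5.5]
opening: 0.29
grip_force: 42.2
```

```bash
python3 - <<'E'
from h import *
plan((.393,.1985,.0068,.2))
E
```

```text
t 28.43 tcp [0.3931 0.2005 0.011 ] yaw 0.2 q [0.37 0.43 2.05 0.   0.65 0.37] open 0.29 F [0.7 3.7 5.5]
[-0.2, -0.02, 0.42] [0.2, -0.1, 0.0]
```

arm_command --commands '[[[-0.2,0,0.1],[0.2,0,0]],[[-0.2,0,0.2],[0.2,0,0]],[[-0.2,0,0.2],[0.2,0,0]],[[-0.2,0,0.2],[0.2,0,0]]]'

```text
time_s: 28.92
tool_pos: [0.3936, 0.1988, 0.0092]
eef_rot: [[-0.004, 1.0, 0.001], [1.0, 0.004, 0.003], [0.003, 0.001, -1.0]]
force: [-0.6, 5.9, 9.3]
opening: 0.286
grip_force: 43.0
```

```bash
python3 - <<'E'
from h import *
plan((.393,.1985,.0068,.2))
s=snap('side','d1');a=snap('scene','s1')
m=np.hstack([cv2.resize(s['frame'][240:360,200:400,::-1],(800,480),interpolation=cv2.INTER_CUBIC)])
cv2.imwrite('pics/d1b.png',m)
E
```

```text
t 28.93 tcp [0.3936 0.1988 0.0092] yaw 0.2 q [0.37 0.44 2.06 0.   0.65 0.36] open 0.286 F [-0.6  5.9  9.3]
[-0.03, -0.06, 0.24] [0.0, -0.2, 0.0]
```

View pics/d1b.png

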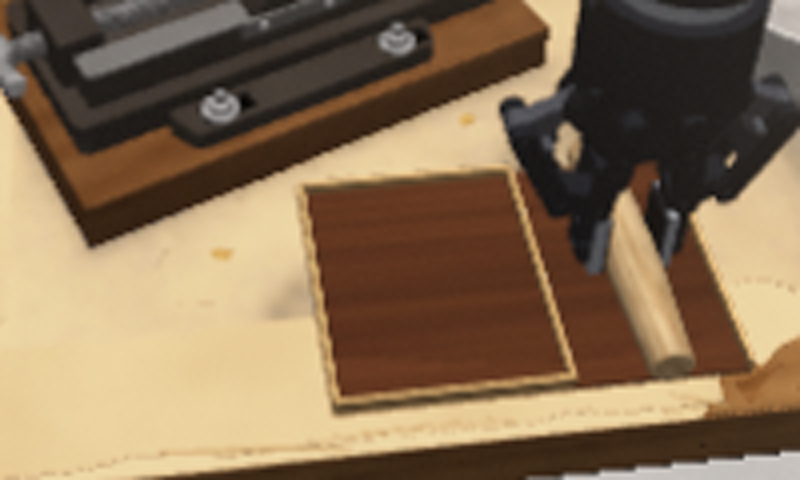

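The blank lies in the long bay of the two-bay tray, with its near end at about (672,362). I'll lower it slightly and release.

arm_command --commands '[[[0,0,0.1],[0,-0.2,0]],[[0,0,0.15],[0,-0.2,0]],[[0,0,0.15],[0,-0.2,0]]]'

```text
time_s: 29.4
tool_pos: [0.3936, 0.1989, 0.0077]
eef_rot: [[-0.004, 1.0, 0.001], [1.0, 0.004, -0.0], [-0.0, 0.001, -1.0]]
force: [-0.4, 5.3, 9.8]
opening: 0.283
grip_force: 43.2
```

arm_command --commands '[[[0,0,0],[0,0,0]],[[0,0,0],[0,0,0]],[[0,0,0],[0,0,0]],[[0,0,0],[0,0,0]],[[0,0,-1],[0,0,0]],[[0,0,-4],[0,0,0]],[[0,0,-9],[0,0,0]],[[0,0,-14],[0,0,0]],[[0,0,-19],[0,0,0]],[[0,0,-19],[0,0,0]]]' --grip 0

```text
time_s: 30.65
tool_pos: [0.3941, 0.199, 0.2005]
eef_rot: [[-0.005, 1.0, 0.004], [1.0, 0.005, 0.0], [0.0, 0.004, -1.0]]
force: [0.2, 0.6, -0.2]
opening: 0.496
grip_force: 0.0
```

```bash
python3 - <<'E'
from h import *
plan((.45,0,.2,0),(.4405,-.157,.2,-12.3),(.4405,-.157,.06,-12.3))
E
```

```text
t 30.65 tcp [0.3941 0.199  0.2005] yaw 0.3 q [ 0.37  0.15  1.82 -0.    1.17  0.37] open 0.496 F [ 0.2  0.6 -0.2]
[-19.93, 5.49, 0.07] [0.2, -0.0, 0.3]
[-35.62, 4.46, 0.06] [0.2, -0.0, 12.6]
[-35.62, 4.4, 14.06] [0.2, -0.0, 12.6]
```

arm_command --commands '[[[-5,2,0],[0,0,0]],[[-10,4,0],[0,0,0]],[[-15,5,0],[0,0,0]],[[-20,5.5,0],[0,0,2]],[[-25,5.3,0],[0,0,6]],[[-30,5,0],[0,0,10]],[[-35.6,4.4,0],[0.2,0,12.6]],[[-35.6,4.4,3],[0.2,0,12.6]],[[-35.6,4.4,6],[0.2,0,12.6]],[[-35.6,4.4,6],[0.2,0,12.6]]]' --grip 0.8

```text
time_s: 31.9
tool_pos: [0.4337, -0.1571, 0.1344]
eef_rot: [[0.214, 0.977, -0.016], [0.977, -0.214, 0.0], [-0.003, -0.015, -1.0]]
force: [0.0, 0.7, 0.2]
opening: 0.9
grip_force: 0.0
```

```bash
python3 - <<'E'
from h import *
z=load('s0');k=5.3333
print('jaw corner',pt(z,205+(487+.5)/k-.5,112+(447+.5)/k-.5,.121))
s=snap('wrist','w9')
plan((.4405,-.157,.003,-12.3))
cv2.imwrite('pics/w9b.png',s['frame'][:,:,::-1])
E
```

```text
jaw corner [ 0.47401959 -0.0470612   0.121     ]
t 31.95 tcp [ 0.4351 -0.1575  0.1358] yaw -12.3 q [-0.43  0.26  1.86 -0.01  1.03 -0.21] open 0.897 F [-0.1  0.1  0.8]
[0.22, 0.67, 13.27] [-0.7, 0.2, -0.0]
```

View pics/w9b.png

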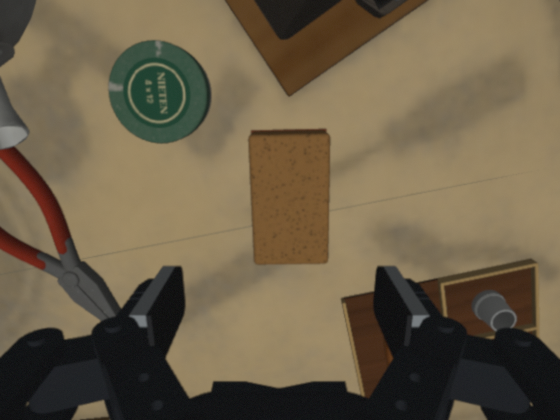

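The block's top corners are at (249,136), (329,134), (328,264) and (254,264), and it is aligned with the gripper. The ferrule standing in its bay is at about (500,312).

```bash
python3 - <<'E'
from h import *
s=load('w9');q=[pt(s,u,v,.031) for u,v in((249,136),(329,134),(328,264),(254,264))];m=np.mean(q,0);f=q[0]+q[1]-q[2]-q[3]
print(m,np.linalg.norm(f)/2,np.degrees(np.arctan2(-f[0],f[1])))
plan((m[0],m[1],.005,-12))
E
```

```text
[ 0.43870043 -0.15732386  0.031     ] 0.09339072071011863 -10.979750486218718
t 31.95 tcp [ 0.4351 -0.1575  0.1358] yaw -12.3 q [-0.43  0.26  1.86 -0.01  1.03 -0.21] open 0.897 F [-0.1  0.1  0.8]
[0.15, 0.5, 13.07] [-0.7, 0.2, -0.3]
```

arm_command --commands '[[[0.1,0.5,3],[-0.7,0.2,0]],[[0.1,0.5,7],[-0.7,0.2,0]],[[0.1,0.5,11],[-0.7,0.2,0]],[[0.1,0.5,13],[-0.7,0.2,0]],[[0.1,0.5,13.1],[-0.7,0.2,0]],[[0.1,0.5,13.1],[-0.7,0.2,0]],[[0.1,0.5,13.1],[-0.7,0.2,0]]]'

```text
time_s: 32.83
tool_pos: [0.4418, -0.1591, 0.0072]
eef_rot: [[0.213, 0.977, 0.007], [0.977, -0.213, -0.004], [-0.002, 0.007, -1.0]]
force: [0.6, 0.6, 0.7]
opening: 0.903
grip_force: 0.0
```

arm_command --commands '[[[0,0,0],[0,0,0]],[[0,0,0],[0,0,0]],[[0,0,0],[0,0,0]],[[0,0,0],[0,0,0]],[[0,0,0],[0,0,0]]]' --grip -1 --grip_force 40

```text
time_s: 33.45
tool_pos: [0.4412, -0.1589, 0.0069]
eef_rot: [[0.213, 0.977, 0.006], [0.977, -0.213, -0.003], [-0.002, 0.006, -1.0]]
force: [-0.1, 0.3, 7.1]
opening: 0.637
grip_force: 41.5
```

arm_command --commands '[[[0,0,-1],[0,0,0]],[[0,0,-4],[0,0,0]],[[0,0,-8],[0,0,0]],[[0,0,-13],[0,0,0]],[[0,0,-18],[0,0,0]],[[0,0,-19.5],[0,0,0]],[[0,0,-19.5],[0,0,0]]]'

```text
time_s: 34.33
tool_pos: [0.4405, -0.1585, 0.2028]
eef_rot: [[0.213, 0.977, 0.008], [0.977, -0.213, -0.004], [-0.002, 0.008, -1.0]]
force: [-0.6, 0.3, -1.4]
opening: 0.634
grip_force: 43.0
```

```bash
python3 - <<'E'
from h import *
plan((.46,0,.2,0),(.485,.1995,.2,0.2),(.485,.1995,.05,.2))
E
```

```text
t 34.33 tcp [ 0.4405 -0.1585  0.2028] yaw -12.3 q [-0.44  0.18  1.77 -0.    1.19 -0.22] open 0.634 F [-0.6  0.3 -1.4]
[15.9, -1.48, 0.23] [0.5, 0.2, -12.3]
[35.93, -3.3, 0.17] [0.5, 0.2, -12.5]
[35.96, -3.43, 15.17] [0.5, 0.2, -12.5]
```

arm_command --commands '[[[5,-0.5,0],[0,0,0]],[[10,-1,0],[0,0,0]],[[16,-1.5,0],[0,0,-2]],[[21,-2,0],[0,0,-5]],[[26,-2.4,0],[0,0,-9]],[[31,-2.9,0],[0,0,-12.5]],[[35.9,-3.3,0],[0,0,-12.5]],[[35.9,-3.3,3],[0,0,-12.5]],[[35.9,-3.3,6],[0,0,-12.5]],[[35.9,-3.3,6],[0,0,-12.5]]]'

```text
time_s: 35.58
tool_pos: [0.481, 0.1986, 0.1368]
eef_rot: [[-0.004, 1.0, -0.005], [1.0, 0.004, -0.005], [-0.005, -0.005, -1.0]]
force: [-1.0, 0.5, 0.2]
opening: 0.634
grip_force: 42.8
```

```bash
python3 - <<'E'
from h import *
plan((.4855,.1985,.012,.2))
E
```

```text
t 35.58 tcp [0.481  0.1986 0.1368] yaw 0.2 q [ 0.31  0.33  1.74 -0.    1.07  0.31] open 0.634 F [-1.   0.5  0.2]
[0.05, 0.51, 12.47] [-0.3, 0.3, 0.0]
```

arm_command --commands '[[[0,0.5,3],[0,0,0]],[[0,0.5,7],[0,0,0]],[[0,0.5,10.5],[0,0,0]],[[0,0.5,12],[0,0,0]],[[0,0.5,12.4],[0,0,0]],[[0,0.5,12.4],[0,0,0]],[[0,0.5,12.4],[0,0,0]],[[0,0.5,12.4],[0,0,0]]]'

```text
time_s: 36.58
tool_pos: [0.4906, 0.1994, 0.0172]
eef_rot: [[-0.003, 1.0, 0.006], [1.0, 0.003, -0.002], [-0.002, 0.006, -1.0]]
force: [0.4, 0.3, -0.1]
opening: 0.636
grip_force: 42.9
```

```bash
python3 - <<'E'
from h import *
plan((.4855,.1985,.0105,.2))
E
```

```text
t 36.58 tcp [0.4906 0.1994 0.0172] yaw 0.2 q [ 0.31  0.5   1.86 -0.    0.78  0.31] open 0.636 F [ 0.4  0.3 -0.1]
[-0.09, -0.52, 0.67] [0.3, 0.1, -0.0]
```

arm_command --commands '[[[-0.1,-0.5,0.2],[0,0,0]],[[-0.1,-0.5,0.5],[0,0,0]],[[-0.1,-0.5,0.65],[0,0,0]],[[-0.1,-0.5,0.65],[0,0,0]],[[-0.1,-0.5,0.65],[0,0,0]]]'

```text
time_s: 37.2
tool_pos: [0.4842, 0.1979, 0.0109]
eef_rot: [[-0.003, 1.0, 0.003], [1.0, 0.003, -0.003], [-0.003, 0.003, -1.0]]
force: [-5.0, -0.3, 13.9]
opening: 0.633
grip_force: 44.5
```

arm_command --commands '[[[0,0,0],[0,0,0]],[[0,0,0],[0,0,0]],[[0,0,0],[0,0,0]],[[0,0,0],[0,0,0]],[[0,0,-1],[0,0,0]],[[0,0,-4],[0,0,0]],[[0,0,-9],[0,0,0]],[[0,0,-14],[0,0,0]],[[0,0,-20],[0,0,0]],[[0,0,-20],[0,0,0]]]' --grip 0.6

```text
time_s: 38.45
tool_pos: [0.4878, 0.1998, 0.2158]
eef_rot: [[-0.003, 1.0, 0.016], [1.0, 0.003, 0.002], [0.001, 0.016, -1.0]]
force: [0.0, -0.9, -0.3]
opening: 0.801
grip_force: 0.0
```

```bash
python3 - <<'E'
from h import *
a=snap('scene','s2');b=snap('side','d2');plan()
f=cv2.resize(a['frame'][112:335,205:355,::-1],(400,595),interpolation=cv2.INTER_CUBIC)
g1=cv2.resize(b['frame'][145:200,205:305,::-1],(400,220),interpolation=cv2.INTER_CUBIC)
g2=cv2.resize(b['frame'][265:350,265:405,::-1],(400,243),interpolation=cv2.INTER_CUBIC)
c=np.zeros((595,800,3),np.uint8);c[:,:400]=f;c[:220,400:]=g1;c[230:473,400:]=g2
cv2.imwrite('pics/fin.png',c)
E
```

```text
t 38.55 tcp [0.4843 0.1986 0.2108] yaw 0.2 q [ 0.31  0.25  1.65 -0.    1.24  0.31] open 0.799 F [ 0.1 -0.1 -1.4]
```

View pics/fin.png

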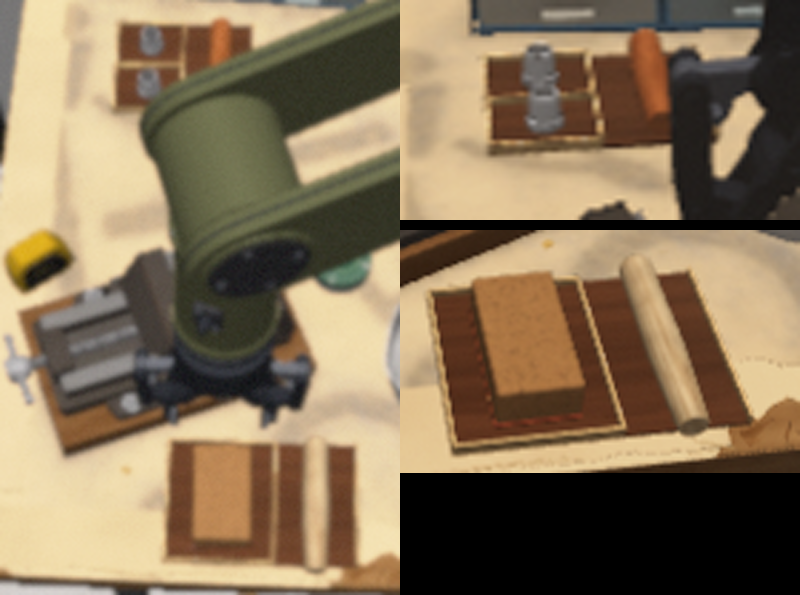

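Both kits look right in the pictures. The block is at (222,495) and the blank runs from (317,437) to (315,570). Both ferrules stand upright in their bays and the handle is in its long bay. I have no pictures left to view, so I'll back the arm off and check the centring numerically.

arm_command --commands '[[[4,-3,-2],[0,0,0]],[[9,-6,-2],[0,0,0]],[[14,-9,-2],[0,0,0]],[[19,-12,-2],[0,0,0]],[[24,-15,-2],[0,0,0]],[[28,-18,-2],[0,0,0]],[[30,-20,-2],[0,0,0]],[[30,-20,-2],[0,0,0]]]'

```text
time_s: 39.55
tool_pos: [0.2808, 0.4982, 0.2257]
eef_rot: [[-0.007, 1.0, 0.001], [1.0, 0.007, -0.006], [-0.006, 0.001, -1.0]]
force: [-0.4, 0.8, -0.2]
opening: 0.799
grip_force: 0.0
```

```bash
python3 - <<'E'
from h import *
o=load('s2');P=lambda x,y,z:pt(o,205+(x+.5)/2.6667-.5,112+(y+.5)/2.668-.5,z)
A,B=P(317,437,.017),P(315,570,.017);print('blank',(A+B)/2,np.linalg.norm(A-B))
plan()
s=snap('scene','s3');f=s['frame']
hsv=cv2.cvtColor(f,cv2.COLOR_RGB2HSV)
m=((hsv[...,1]>150)&(hsv[...,2]>130)&(hsv[...,0]<14)).astype(np.uint8); m[:115]=0;m[165:]=0;m[:,:255]=0;m[:,302:]=0
n,l,st,c=cv2.connectedComponentsWithStats(m)
i=1+np.argmax(st[1:,4]);print(st[i],c[i]);ys,xs=np.where(l==i)
r=cv2.minAreaRect(np.c_[xs,ys].astype(np.float32));bp=cv2.boxPoints(r);b=sorted(bp.tolist(),key=lambda p:p[1])
t=np.mean(b[:2],0)-[0,.5];d=np.mean(b[2:],0)+[0,.5];A,B=pt(s,*t,.0175),pt(s,*d,.0175)
print('handle',(A+B)/2,np.linalg.norm(A-B),np.degrees(np.arctan2(-(B-A)[0],(B-A)[1])))
for n,p in(('tin',(.3707,-.0676,.025)),('meas',(.678,-.0472,.062))):
    u=proj(s,p)[0].astype(int); a=load('s0')['frame'].astype(int); print(n,np.abs(a-f.astype(int))[u[1]-12:u[1]+12,u[0]-14:u[0]+14].mean())
E
```

```text
blank [0.39461958 0.20046748 0.017     ] 0.1355270877478646
t 39.55 tcp [0.2808 0.4982 0.2257] yaw 0.4 q [ 0.99  0.31  1.52 -0.    1.32  0.98] open 0.799 F [-0.4  0.8 -0.2]
[284 120   7  30 197] [286.94923858 134.20304569]
handle [ 0.50658191 -0.32150972  0.0175    ] 0.11359990453100396 2.0346763965248735
tin 1.8134920634920635
meas 2.3333333333333335
```

Everything checks out except the handle's end-to-end centring, which could be up to 4 mm off. I'll calibrate that detector on the first image.

```bash
python3 - <<'E'
from h import *
def det(name,box,z):
    s=load(name);hsv=cv2.cvtColor(s['frame'],cv2.COLOR_RGB2HSV)
    for vt in (100,115,130):
        m=((hsv[...,1]>140)&(hsv[...,2]>vt)&(hsv[...,0]<14)).astype(np.uint8);k=np.zeros_like(m);x0,x1,y0,y1=box;k[y0:y1,x0:x1]=m[y0:y1,x0:x1]
        n,l,st,c=cv2.connectedComponentsWithStats(k);i=1+np.argmax(st[1:,4]);ys,xs=np.where(l==i)
        print(name,vt,st[i].tolist(),pt(s,*c[i],z).round(4))
det('s0',(262,292,155,200),.0135); det('s3',(275,302,112,165),.0175)
s=load('s3');f=s['frame']
# dark tray floor extent along rows, columns beside the handle
for u in (277,278,296,297):
    g=f[108:168,u].astype(float).sum(1); d=np.diff(g); a=108+d[:30].argmin()+.5; b=108+30+d[30:].argmax()+.5
    A,B=pt(s,u,a,.004),pt(s,u,b,.004); print(u,a,b,A.round(4),B.round(4),((A+B)/2)[1].round(4))
E
```

```text
s0 100 [270, 161, 15, 34, 230] [ 0.5308 -0.1688  0.0135]
s0 115 [270, 161, 15, 33, 227] [ 0.5307 -0.1696  0.0135]
s0 130 [270, 161, 15, 33, 224] [ 0.5305 -0.1703  0.0135]
s3 100 [280, 120, 16, 31, 304] [ 0.5062 -0.3191  0.0175]
s3 115 [283, 120, 9, 30, 236] [ 0.5064 -0.3205  0.0175]
s3 130 [284, 120, 8, 30, 198] [ 0.5067 -0.3218  0.0175]
277 121.5 154.5 [ 0.5398 -0.3798  0.004 ] [ 0.5341 -0.2548  0.004 ] -0.3173
278 121.5 154.5 [ 0.5367 -0.38    0.004 ] [ 0.5312 -0.2549  0.004 ] -0.3174
296 121.5 154.5 [ 0.4806 -0.3821  0.004 ] [ 0.4772 -0.257   0.004 ] -0.3196
297 121.5 154.5 [ 0.4774 -0.3823  0.004 ] [ 0.4742 -0.2571  0.004 ] -0.3197
```

The handle is within about 2 mm of the bay's centre, so I'm handing in.

```bash
python3 -c "
from rig import *
print(job_done())"
```

```text
the job is handed in; nothing more can be done
None
```

Both kits are made up in their trays and the job was handed in at about 40 s: last images show every part in its bay, the handle and blank centred to about 2 mm, and the tin and tape measure unmoved.

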